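# Close the stock tubs with their own lids

### The job

The blue lid has been put on the yellow stock tub by mistake, and a spare levelling foot for the rack was left out on the desk. Put the foot away in the blue tub and close both tubs, each with the lid of its own colour pushed fully down over the rim, so that they can go back on the rack. Keep the tubs standing upright where they are and leave the other things on the desk alone.

Things in the scene. Friction and masses are not known exactly. Their poses are not given: they have to be found in the camera images.
- blue_tub: Loose blue plastic stock tub, mouth up, open at the start. 112 (own x) by 48 mm (own y) over its rounded rim bead (5 mm thick), 62 mm high, inside 104 x 40 mm; a fixed flat layer of steel nuts in it, top 10 mm above the underside. About 0.35 kg. Origin: centre of the underside, z up; long side (x) within 0.5 rad of world x at the start. Same after a half turn.
- yellow_tub: Loose yellow plastic stock tub, same shape, size, weight and axes as the blue one (its fixed layer is of grey discs). Closed by the blue lid at the start. Origin: centre of the underside, z up.
- blue_lid: Loose blue slip-on lid, label on top: outside 123 (own x) x 59 (own y) x 23 mm high, top 3 mm thick, skirt 20 mm deep, inside 117 x 53 mm: 2.5 mm play a side on a rim, no snap. 60 g. Grip by the skirt across 59 mm. Origin: centre of the skirt's lower edge, z up; seated, it is 42 mm above the tub's origin (whole 65 mm high), either way round. Starts seated on the yellow tub, long sides parallel.
- yellow_lid: Loose yellow slip-on lid, same shape, size, weight and axes as the blue lid. Starts lying on the desk, skirt down (top at 23 mm), long side within 0.5 rad of world x. Origin: centre of the skirt's lower edge.
- foot: Loose levelling foot of a rack, standing upright on the desk: round white plastic pad 30 mm across and 6 mm high, tapering to 20 mm across at 10 mm, brass hex nut 17 mm across flats from 10 to 18 mm, threaded steel stem 10 to 11 mm across from 18 to 45 mm (its top). About 60 g. Origin: centre of the underside, z along the stem.
- foot_mid (a point): Point on the levelling foot's axis, 22 mm above its underside.
- calculator: Pink desk calculator, 100 x 150 x 17 mm, loose; leave alone. Origin: centre of the underside.
- card_terminal: Navy and white card terminal, 85 x 170 x 47 mm, loose; leave alone. Origin: centre of the underside.
- clipboard: Brown clipboard with paper, 320 x 230 mm, 15 to 20 mm high at its clip, loose; leave alone. Origin: centre of the underside.
- pen_cup: Black pen cup 76 mm across, 95 mm high, its pens reach 155 mm, loose; leave alone. Origin: centre of the underside.
There are look-alikes about, which are no part of the job. What is shaped like the blue_lid but grey or red is not meant.

How it is judged:
By the outcome, as a careful person would: the job done as asked, in the order asked, and still so for the second after the job is handed in, with the robot touching nothing.
It also fails if it takes over 72 s, if anything falls off the work surface, if the arm or the gripper's body presses on something with over 40 N, if the wrist force passes 120 N, or if a joint passes its speed limit or range.

### The arm

A 6-joint arm with a two-finger parallel gripper is mounted at the origin on the work surface. World frame = base frame: x ahead of the robot, y to its left, z up, the work surface at z = 0. Lengths are in m, angles in rad, forces in N, time in s.
With the tool pointing down it reaches from about 0.35 to 0.975 m from the base axis. Payload 17.4 kg.
Tool frame: the origin (TCP) lies at the very end of the fingers, on their centre line; the grasp point (between the pads) lies 19 mm behind it; x points along the fingers, y is the direction in which the jaws open and shut, and the axes are right-handed (so a half turn about x gives the same grasp; the last joint's range is limited). The gripper opens to 85 mm and grips with 20 to 120 N. Pads are 22 mm wide; open, the fingers measure 114 mm over their backs; the gripper's body (76 mm by 85 mm) begins 54 mm behind the grasp point. The pads swing forward as they close: fully open they stand 13 mm farther back than shut.
Start: joints at [1.181, 0.116, 1.442, -0, 1.584, -0.038], TCP at [0.233, 0.634, 0.231] pointing down, gripper open.
Joint ranges: [-2.83, 2.83], [-0.83, 2.19], [0.07, 2.5], [-1.14, 4.28], [0.01, 3], [-2.97, 2.97]. Speed limits (rad/s): [1.89, 1.89, 2.22, 3.14, 3.14, 3.14].

### API

Orientations are given as a unit quaternion [w, x, y, z].
In Python, from bench import get_state, capture, sign_off gives the robot as it stands.
- The arm moves only by the shell command python3 -m pendant 'ROWS'. ROWS is JSON, a list that holds one entry, the list of rows, each a list of 7 numbers: the shift along the tool's x, y, z in m, then the turn, a rotation vector about the tool's x, y, z in rad, then the opening, from -1 (shut) to 1 (fully open). In form: [[[dx, dy, dz, wx, wy, wz, hand], ...]]. A call has 1 to 8 rows; each row shifts and turns the pose as measured when the row begins, along the tool's axes as they then stand; what a row does not reach is not made up. A row lasts 1/12 s, in which the tool goes at most 41.7 mm and 7.16 degrees, less where a joint would pass 70% of its speed; a pose out of reach is approached as far as the arm can. A call with a gripper value outside its range is refused whole. The fingers move at their own pace and stop on an object; the grip force is fixed at half the most. Time passes only in rows, so rows that do not move let the fingers close. It gives the time, the measured TCP pose, the force and the opening at its end, in the units of the state.
- get_state(): the state, without advancing time (a new reading comes with each control period).
- capture(name): name is "side" or "top" or "wrist"; returns a dict with "img" (400x640x3 uint8, red, green, blue), "fx", "fy", "cx", "cy" (pixels), "R" (3x3) and "t" (3): a world point X has camera coordinates R X + t. Camera axes: x right, y down, z forward; pixel columns grow to the right and rows downward; lengths in m; the calibration is good to about 2 mm. A picture is of the moment at which its call begins. There is no depth.
- sign_off(): hands the job in, once; it reports no verdict.
The state is a dict: "time": time; "qpos": joint angles; "joint_velocities": joint speeds; "effort": joint torques, N m; "ee_pos": TCP position; "tcp_rot": TCP orientation; "wrist_force": force on the tool from outside, world axes, zero at the start; "torque": the same for the moment, N m; "finger_gap": opening from 0.0 (shut) to 1.0 (fully open).
Only numpy, scipy, OpenCV 4.12 (cv2) and the standard library are available. Lean on these libraries where they do the work, as an engineer would, in place of code of your own. Each camera call takes 0.05 s, during which the arm holds its last target. There are 200 camera calls.

## Working session

There is one attempt and no reset: what is moved stays moved. The work goes in short steps, Python scripts to look and compute and a shell command to move; the robot and the scene stay as the last step left them, time stands still between calls to the robot, and variables do not carry over. Pictures are saved under pics/ and viewed, about 8 in all and at most 12, crops included, and the job is handed in when it is done.

```bash
mkdir -p pics; ls
python3 - <<'E'
from bench import *
import cv2,numpy as np
s=get_state();print(s)
for n in("top","side"):
    c=capture(n);cv2.imwrite(f"pics/{n}0.png",c["img"][...,::-1]);print(n,c["fx"],c["cx"],c["cy"],np.round(c["R"],3).tolist(),np.round(c["t"],3))
E
```

```text
pics
{'time': 0.0, 'qpos': array([ 1.18115518e+00,  1.16480469e-01,  1.44225652e+00, -1.18714247e-05,
        1.58398876e+00, -3.77834712e-02]), 'joint_velocities': array([-0.00165344,  0.00070448, -0.00207521,  0.00032611, -0.0006968 ,
       -0.00197984]), 'effort': array([-1.75382451e-03, -7.31957459e+01, -6.32507801e+01, -1.58565990e-04,
        6.20348277e-03, -3.06251195e-05]), 'ee_pos': array([0.23256441, 0.63347399, 0.23057132]), 'tcp_rot': array([ 0.69611118,  0.1233674 ,  0.6962729 , -0.12415216]), 'wrist_force': array([ 0.08489987,  0.58797377, -0.45757077]), 'torque': array([ 0.04162581,  0.01798573, -0.04571416]), 'finger_gap': 1.001862035936146}
top 474.21542777377937 316.41262829759114 199.60881611791189 [[-0.011, -1.0, 0.016], [-0.987, 0.008, -0.161], [0.161, -0.018, -0.987]] [0.036 0.526 1.451]
side 484.01663198762793 312.9760892908979 210.59748608313458 [[0.868, -0.497, 0.012], [-0.271, -0.492, -0.827], [0.417, 0.715, -0.561]] [-0.417  0.224  1.127]
```

View pics/top0.png

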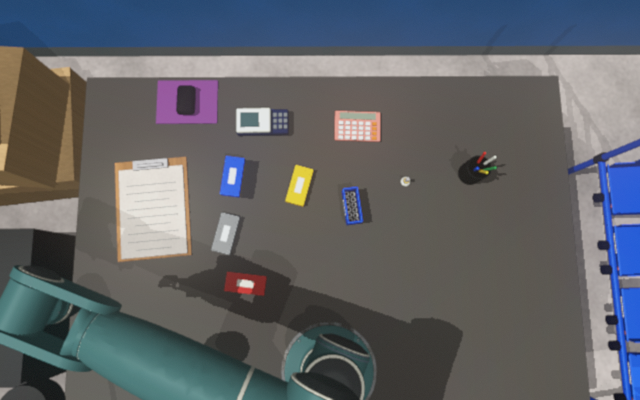

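View pics/side0.png

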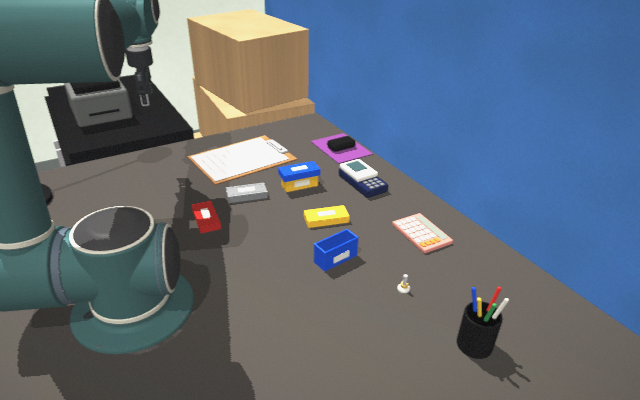

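The top view shows the blue-lidded yellow tub at (233,176), the yellow lid at (300,186), the open blue tub at (352,206) and the foot at (406,182). The side view agrees: tub with blue lid at (299,176), yellow lid at (327,216), blue tub at (336,250), foot at (404,285). The grey and red lids are decoys. Next I measure by colour.

```bash
cat > h.py <<'E'
from bench import *
import cv2,numpy as np
from scipy.spatial.transform import Rotation as Ro
def cast(c,uv,z):
    uv=np.atleast_2d(np.asarray(uv,float)); R=np.array(c["R"]);t=np.array(c["t"])
    d=np.c_[(uv[:,0]-c["cx"])/c["fx"],(uv[:,1]-c["cy"])/c["fy"],np.ones(len(uv))]@R
    o=-R.T@t; return o+d*((z-o[2])/d[:,2])[:,None]
def proj(c,X):
    p=np.atleast_2d(X)@np.array(c["R"]).T+c["t"]; return np.c_[c["fx"]*p[:,0]/p[:,2]+c["cx"],c["fy"]*p[:,1]/p[:,2]+c["cy"]]
def blobs(c,lo,hi,z,amin=60,roi=None,close=5):
    m=cv2.inRange(cv2.cvtColor(c["img"],cv2.COLOR_RGB2HSV),lo,hi)
    if roi: k=np.zeros_like(m);k[roi[1]:roi[3],roi[0]:roi[2]]=1;m=m*k
    m=cv2.morphologyEx(m,cv2.MORPH_CLOSE,np.ones((close,close),np.uint8))
    out=[]
    for q in cv2.findContours(m,cv2.RETR_EXTERNAL,cv2.CHAIN_APPROX_NONE)[0]:
        if cv2.contourArea(q)<amin: continue
        P=cast(c,q[:,0],z)[:,:2]; (x,y),(w,h),a=cv2.minAreaRect((P*1000).astype(np.float32))
        if w<h: w,h,a=h,w,a+90
        a=(a+90)%180-90
        out.append((q[:,0].mean(0).round(),np.round([x,y],1),np.round([w,h],1),round(np.radians(a),3)))
    return out
BLUE=((108,120,50),(125,255,255));YEL=((22,130,80),(34,255,255))
def go(p,yaw=None):
    """tool-frame shift (m) to p and turn about tool x so that tool y lies along yaw (mod pi)"""
    s=get_state();R=Ro.from_quat(np.array(s["tcp_rot"]),scalar_first=True).as_matrix()
    print("tcp",s["ee_pos"].round(4),"yaw y",round(np.arctan2(R[1,1],R[0,1]),3),"tilt",R[:,0].round(4),"gap",round(s["finger_gap"],3),"q",s["qpos"].round(2),"F",s["wrist_force"].round(1),"t",round(s["time"],2))
    if yaw is not None:
        d=(yaw-np.arctan2(R[1,1],R[0,1])+np.pi/2)%np.pi-np.pi/2
        # desired frame with tool x down
        y=np.array([np.cos(yaw),np.sin(yaw),0]); y=y if y@R[:,1]>0 else -y
        x=np.array([0,0,-1.]);T=np.c_[x,y,np.cross(x,y)]
        print("rotvec",Ro.from_matrix(R.T@T).as_rotvec().round(3)," after-turn shift",(T.T@(np.array(p)-s["ee_pos"])).round(4))
    else: print("shift",(R.T@(np.array(p)-s["ee_pos"])).round(4))
E
python3 - <<'E'
from h import *
c=capture("top")
for n,m,z in(("blue lid",BLUE,.065),("blue tub",BLUE,.062),("yel",YEL,.023)):
    for b in blobs(c,*m,z,roi=(190,140,420,230)): print(n,*b)
c2=capture("side");cam=lambda c:-np.array(c["R"]).T@c["t"]
print(cam(c),cam(c2))
# foot: bright pixels
for cc,roi in((c,(390,165,425,200)),(c2,(385,265,425,305))):
    g=cc["img"][roi[1]:roi[3],roi[0]:roi[2]].min(2);v,u=np.where(g>130);print(u.mean()+roi[0],v.mean()+roi[1],len(u),u.min()+roi[0],u.max()+roi[0],v.min()+roi[1],v.max()+roi[1])
    print(cast(cc,[[u.mean()+roi[0],v.mean()+roi[1]]],.006))
go([.5,.05,.2],0.)
big=cv2.resize(c["img"][140:230,200:430],None,fx=3.4,fy=3.4,interpolation=2);cv2.imwrite("pics/crop1.png",big[...,::-1])
E
```

```text
blue lid [352. 205.] [504.4 -79.2] [115.7  53.8] 0.108
blue lid [232. 176.] [599.4 293.1] [126.4  62.4] -0.129
blue tub [352. 205.] [504.9 -79.5] [115.9  53.9] 0.108
blue tub [232. 176.] [600.  293.6] [126.7  62.5] -0.129
yel [299. 185.] [577.   85.3] [126.9  63.2] -0.276
[0.28539765 0.05759798 1.51590461] [-0.04799976 -0.90287411  0.82254877]
404.63235294117646 181.0441176470588 68 400 409 177 186
[[ 0.59085992 -0.25817835  0.006     ]]
403.4925373134328 284.75373134328356 134 397 410 274 292
[[ 0.59211072 -0.25238072  0.006     ]]
tcp [0.2325 0.6336 0.2308] yaw y 1.219 tilt [-3.e-04 -7.e-04 -1.e+00] gap 1.0 q [ 1.18  0.12  1.44  0.    1.58 -0.04] F [0.  0.2 1.2] t 0.2
rotvec [1.219e+00 0.000e+00 1.000e-03]  after-turn shift [0.0308 0.2675 0.5836]
```

```bash
python3 -m pendant '[[[0,0,0,0.124,0,0,1],[0,0,0,0.124,0,0,1],[0,0,0,0.124,0,0,1],[0,0,0,0.124,0,0,1],[0,0,0,0.124,0,0,1],[0,0,0,0.124,0,0,1],[0,0,0,0.124,0,0,1],[0,0,0,0.124,0,0,1]]]'
python3 -m pendant '[[[0,0,0,0.12,0,0,1],[0,0.011,0.039,0,0,0,1],[0,0.011,0.039,0,0,0,1],[0,0.011,0.039,0,0,0,1],[0,0.011,0.039,0,0,0,1],[0,0.011,0.039,0,0,0,1],[0,0.011,0.039,0,0,0,1],[0,0.011,0.039,0,0,0,1]]]'
python3 -m pendant '[[[0,0.011,0.039,0,0,0,1],[0,0.011,0.039,0,0,0,1],[0,0.011,0.039,0,0,0,1],[0,0.011,0.039,0,0,0,1],[0,0.011,0.039,0,0,0,1],[0,0.011,0.039,0,0,0,1],[0,0.011,0.039,0,0,0,1],[0,0.011,0.039,0,0,0,1]]]'
python3 - <<'E'
from h import *
c=capture("top")
go([.59,-.255,.2],.108)
E
```

```text
time: 0.87
ee_pos: [0.2324, 0.6331, 0.2289]
tcp_rot: [0.552, 0.442, 0.551, -0.444]
wrist_force: [-0.2, -0.0, 0.4]
finger_gap: 1.0
time: 1.53
ee_pos: [0.3304, 0.3632, 0.2247]
tcp_rot: [0.522, 0.474, 0.521, -0.481]
wrist_force: [1.4, 0.1, 0.8]
finger_gap: 0.999
time: 2.2
ee_pos: [0.4443, 0.0497, 0.2275]
tcp_rot: [0.524, 0.475, 0.521, -0.479]
wrist_force: [0.6, -0.3, 0.1]
finger_gap: 1.001
tcp [0.4461 0.044  0.2273] yaw y 0.087 tilt [-2.0e-04 -9.3e-03 -1.0e+00] gap 0.999 q [ 0.05 -0.39  1.91 -0.01  1.63 -0.04] F [-0.9 -2.2 -0.8] t 2.25
rotvec [-0.021  0.009  0.001]  after-turn shift [0.0273 0.1108 0.3128]
```

```bash
python3 -m pendant '[[[0,0.0138,0.039,-0.02,0.009,0,1],[0,0.0138,0.039,0,0,0,1],[0,0.0138,0.039,0,0,0,1],[0,0.0138,0.039,0,0,0,1],[0,0.0138,0.039,0,0,0,1],[0,0.0138,0.039,0,0,0,1],[0,0.0138,0.039,0,0,0,1],[0,0.0138,0.039,0,0,0,1]]]'
python3 -m pendant '[[[0,0,0,0,0,0,1],[0,0,0,0,0,0,1]]]'
python3 - <<'E'
from h import *
go([.59,-.255,.2],.108)
c=capture("wrist");cv2.imwrite("pics/w1.png",c["img"][...,::-1]);print(np.round(c["R"],3).tolist(),-np.array(c["R"]).T@c["t"],c["fx"])
print(proj(c,[[.59,-.255,0],[.59,-.255,.045],[.505,-.08,.062]]))
for b in blobs(c,*BLUE,.062,500): print(*b)
E
```

```text
time: 2.92
ee_pos: [0.5835, -0.2525, 0.2279]
tcp_rot: [0.526, 0.473, 0.526, -0.472]
wrist_force: [0.2, 0.6, 0.9]
finger_gap: 1.002
time: 3.08
ee_pos: [0.5849, -0.259, 0.225]
tcp_rot: [0.524, 0.474, 0.525, -0.474]
wrist_force: [-0.6, -0.1, 0.5]
finger_gap: 0.996
tcp [ 0.5849 -0.259   0.225 ] yaw y 0.102 tilt [-0.001   0.0017 -1.    ] gap 0.996 q [-0.46  0.04  1.53  0.    1.57 -0.56] F [-0.6 -0.1  0.5] t 3.08
rotvec [-0.006 -0.002  0.001]  after-turn shift [ 0.025   0.0055 -0.0034]
[[0.995, 0.101, -0.0], [0.098, -0.961, 0.26], [0.026, -0.259, -0.966]] [ 0.57877214 -0.19267358  0.36755633] 341.95636674506943
[[323.20627551 169.77290502]
 [323.79898917 177.75370239]
 [238.43859227 -50.86482633]]
[630. 294.] [ 899.  -345.1] [148.   34.8] -1.23
```

View pics/w1.png

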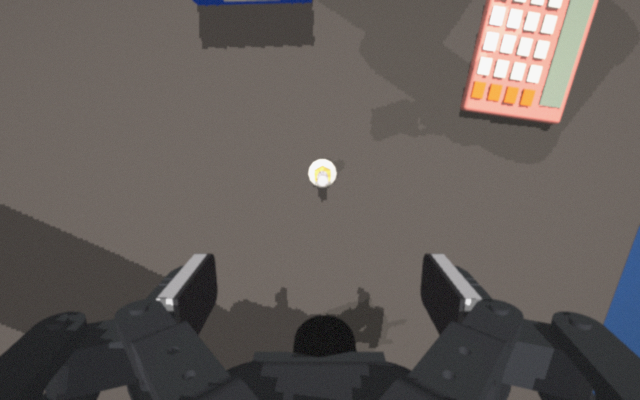

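The wrist view shows the foot upright, its pad centred near (322,173) and the stem top near (322,180). The blue tub's edge is at the top left.

Run:
```python
from h import *
c=capture("wrist")
g=cv2.inRange(c["img"][150:200,295:350],(120,120,60),(255,255,255))
q=max(cv2.findContours(g,0,1)[0],key=cv2.contourArea);(u,v),r=cv2.minEnclosingCircle(q);u+=295;v+=150
p=cast(c,[[u,v]],.006)[0];print(u,v,r,p)
go([p[0],p[1],.013],.108)
```

```text
322.1049156188965 172.99149322509766 15.138644218444824 [ 0.58874761 -0.25728111  0.006     ]
tcp [ 0.5846 -0.2577  0.2252] yaw y 0.103 tilt [-7.0e-04  1.5e-03 -1.0e+00] gap 0.997 q [-0.46  0.04  1.53  0.    1.57 -0.56] F [-0.   0.7  0. ] t 3.18
rotvec [-0.005 -0.002  0.001]  after-turn shift [2.122e-01 4.200e-03 1.000e-04]
```

```bash
python3 -m pendant '[[[0.032,0.0042,0,-0.005,-0.002,0,1],[0.032,0,0,0,0,0,1],[0.032,0,0,0,0,0,1],[0.032,0,0,0,0,0,1],[0.032,0,0,0,0,0,1],[0.022,0,0,0,0,0,1],[0.01,0,0,0,0,0,1],[0,0,0,0,0,0,1]]]'
python3 - <<'E'
from h import *
go([.5888,-.2572,.021],.108)
E
```

```text
time: 3.85
ee_pos: [0.5894, -0.248, 0.0326]
tcp_rot: [0.532, 0.471, 0.525, -0.469]
wrist_force: [-0.4, -0.8, -0.6]
finger_gap: 1.001
tcp [ 0.5894 -0.248   0.0326] yaw y 0.117 tilt [ 0.0095 -0.0043 -0.9999] gap 1.001 q [-0.44  0.16  1.73  0.    1.25 -0.56] F [-0.4 -0.8 -0.6] t 3.85
rotvec [ 0.009  0.005 -0.009]  after-turn shift [ 0.0116 -0.0015  0.009 ]
```

```bash
python3 -m pendant '[[[0,-0.0015,0.009,0.009,0.005,-0.009,1],[0,0,0,0,0,0,1]]]'
python3 - <<'E'
from h import *
go([.5888,-.2572,.021],.108)
E
```

```text
time: 4.02
ee_pos: [0.5894, -0.2566, 0.035]
tcp_rot: [0.527, 0.472, 0.526, -0.472]
wrist_force: [0.0, 0.1, -0.4]
finger_gap: 1.004
tcp [ 0.5894 -0.2566  0.035 ] yaw y 0.109 tilt [ 7.e-04 -7.e-04 -1.e+00] gap 1.004 q [-0.45  0.17  1.71 -0.    1.26 -0.56] F [ 0.   0.1 -0.4] t 4.02
rotvec [ 0.001  0.001 -0.001]  after-turn shift [ 0.014  -0.0007  0.0005]
```

```bash
python3 -m pendant '[[[0.013,-0.0007,0.0005,0,0,0,1],[0,0,0,0,0,0,1],[0,0,0,0,0,0,-1],[0,0,0,0,0,0,-1],[0,0,0,0,0,0,-1],[0,0,0,0,0,0,-1],[0,0,0,0,0,0,-1],[0,0,0,0,0,0,-1]]]'
python3 - <<'E'
from h import *
go([.5888,-.2572,.021],.108)
E
```

```text
time: 4.68
ee_pos: [0.5912, -0.259, 0.027]
tcp_rot: [0.529, 0.473, 0.523, -0.471]
wrist_force: [-0.5, 0.3, 0.6]
finger_gap: 0.141
tcp [ 0.5912 -0.259   0.027 ] yaw y 0.108 tilt [ 0.0079 -0.0042 -1.    ] gap 0.141 q [-0.45  0.17  1.72 -0.    1.24 -0.56] F [-0.5  0.3  0.6] t 4.68
rotvec [ 0.     0.005 -0.007]  after-turn shift [ 0.006  -0.0022 -0.0021]
```

```bash
python3 -m pendant '[[[-0.03,0,0,0,0.005,-0.007,-1],[-0.04,0,0,0,0,0,-1],[-0.04,0,0,0,0,0,-1],[-0.03,0,0,0,0,0,-1],[0,-0.011,-0.031,0,0,0,-1],[0,-0.011,-0.031,0,0,0,-1],[0,-0.011,-0.031,0,0,0,-1],[0,-0.011,-0.031,0,0,0,-1]]]'
python3 -m pendant '[[[0,-0.011,-0.03,0,0,0,-1],[0,0,0,0,0,0,-1],[0,0,0,0,0,0,-1]]]'
python3 - <<'E'
from h import *
c=capture("wrist");cv2.imwrite("pics/w2.png",c["img"][...,::-1])
for b in blobs(c,*BLUE,.062,500): print(*b)
c=capture("top")
for b in blobs(c,*BLUE,.062,roi=(190,140,420,230)): print(*b)
go([.505,-.08,.1],.108)
E
```

```text
time: 5.35
ee_pos: [0.5323, -0.1404, 0.1728]
tcp_rot: [0.524, 0.473, 0.526, -0.474]
wrist_force: [0.6, 0.5, 0.1]
finger_gap: 0.086
time: 5.6
ee_pos: [0.5154, -0.1061, 0.1741]
tcp_rot: [0.526, 0.473, 0.526, -0.472]
wrist_force: [0.4, 0.7, 0.3]
finger_gap: 0.085
[307. 159.] [504.2 -76.9] [111.4  50.3] 0.118
[359. 203.] [512.3 -99.3] [86.1 11.8] 0.138
[232. 176.] [600.1 293.6] [126.6  62.8] -0.133
tcp [ 0.5158 -0.107   0.1739] yaw y 0.106 tilt [-3.0e-04  1.9e-03 -1.0e+00] gap 0.085 q [-0.25 -0.19  1.83  0.    1.5  -0.36] F [ 0.7 -0.3  0. ] t 5.7
rotvec [-0.002 -0.002  0.   ]  after-turn shift [ 0.0739 -0.0078 -0.028 ]
```

View pics/w2.png

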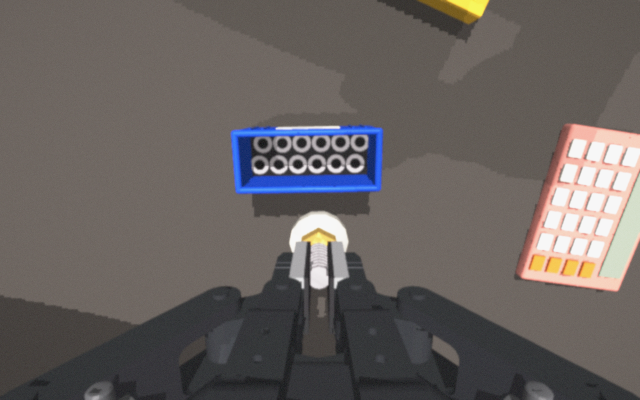

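The wrist view shows the foot upright in the fingers, pad at (318,238). The open blue tub's rim runs from (234,130) to (381,190), with the nuts visible inside.

```bash
python3 - <<'E'
from h import *
c=capture("wrist")
im=c["img"][205:260,280:360];g=cv2.inRange(im,(150,150,120),(255,255,255))
v,u=np.where(g>0);print(u.min()+280,u.max()+280,v.min()+205)
for z in(.15,.155,.16): print(z,cast(c,[[318.5,240],[u.min()+280,238],[u.max()+280,238],[318,v.min()+205]],z)[:,:2].round(4).tolist())
go([.5045,-.078,.1],.115)
E
python3 -m pendant '[[[0,-0.007,-0.029,-0.008,0,0,-1],[0.02,0,0,0,0,0,-1],[0,0,0,0,0,0,-1]]]'
python3 - <<'E'
from h import *
go([.5045,-.078,.04],.115)
E
```

```text
289 348 211
0.15 [[0.5162, -0.1058], [0.5008, -0.1063], [0.5313, -0.1031], [0.5142, -0.0902]]
0.155 [[0.5159, -0.1039], [0.5011, -0.1044], [0.5306, -0.1013], [0.5141, -0.0887]]
0.16 [[0.5157, -0.1019], [0.5013, -0.1024], [0.5299, -0.0994], [0.514, -0.0872]]
tcp [ 0.5159 -0.1074  0.1737] yaw y 0.105 tilt [-7.0e-04  1.8e-03 -1.0e+00] gap 0.084 q [-0.25 -0.19  1.83  0.    1.5  -0.36] F [ 0.1 -0.1 -0.5] t 5.75
rotvec [-0.01  -0.002  0.001]  after-turn shift [ 0.0737 -0.008  -0.0305]
time: 6.0
ee_pos: [0.5069, -0.0811, 0.1531]
tcp_rot: [0.526, 0.472, 0.527, -0.472]
wrist_force: [-0.0, -0.5, -2.3]
finger_gap: 0.081
tcp [ 0.5069 -0.0811  0.1531] yaw y 0.11 tilt [-0.0011  0.0015 -1.    ] gap 0.081 q [-0.21 -0.21  1.88  0.    1.47 -0.32] F [-0.  -0.5 -2.3] t 6.0
rotvec [-0.005 -0.002  0.001]  after-turn shift [ 0.1131 -0.0021 -0.0034]
```

```bash
python3 -m pendant '[[[0.025,-0.002,0,-0.005,-0.002,0,-1],[0.025,0,0,0,0,0,-1],[0.012,0,0,0,0,0,-1],[0,0,0,0,0,0,-1]]]'
python3 - <<'E'
from h import *
go([.5045,-.0815,.038],.115)
E
```

```text
time: 6.33
ee_pos: [0.5068, -0.0844, 0.0913]
tcp_rot: [0.527, 0.471, 0.527, -0.472]
wrist_force: [-1.3, -0.0, -1.4]
finger_gap: 0.085
tcp [ 0.5068 -0.0844  0.0913] yaw y 0.112 tilt [-0.    -0.001 -1.   ] gap 0.085 q [-0.21 -0.17  1.95 -0.    1.36 -0.33] F [-1.3 -0.  -1.4] t 6.33
rotvec [-0.003  0.001  0.   ]  after-turn shift [ 0.0533 -0.002  -0.0031]
```

```bash
python3 -m pendant '[[[0,-0.002,-0.003,0,0.001,0,-1],[0.016,0,0,0,0,0,-1],[0.016,0,0,0,0,0,-1],[0.012,0,0,0,0,0,-1],[0,0,0,0,0,0,-1]]]'
python3 - <<'E'
from h import *
go([.5045,-.0815,.038],.115)
c=capture("wrist");cv2.imwrite("pics/w3.png",c["img"][...,::-1])
E
```

```text
time: 6.75
ee_pos: [0.5072, -0.0833, 0.0519]
tcp_rot: [0.528, 0.473, 0.525, -0.471]
wrist_force: [0.3, -0.2, -1.6]
finger_gap: 0.082
tcp [ 0.5072 -0.0833  0.0519] yaw y 0.109 tilt [ 4.4e-03 -8.0e-04 -1.0e+00] gap 0.082 q [-0.21 -0.13  1.99  0.    1.28 -0.32] F [ 0.3 -0.2 -1.6] t 6.75
rotvec [-0.006  0.001 -0.004]  after-turn shift [ 0.0139 -0.0025 -0.0021]
```

View pics/w3.png

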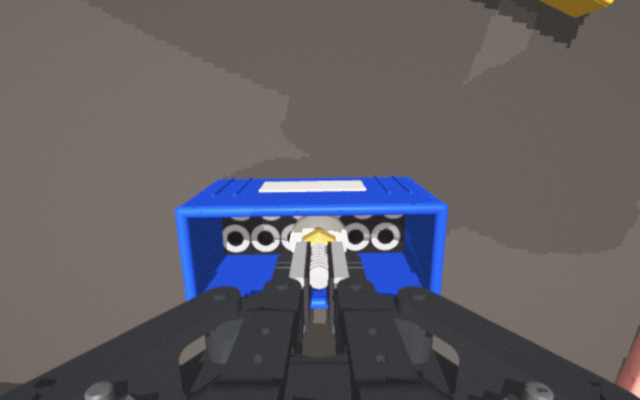

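The foot is inside the tub, its pad at (318,225) above the nuts and clear of the side walls. Next I lower it the last bit.

```bash
python3 -m pendant '[[[0.008,-0.0015,0,0,0.001,-0.004,-1],[0.006,0,0,0,0,0,-1],[0.002,0,0,0,0,0,-1],[0,0,0,0,0,0,-1]]]'
python3 - <<'E'
from h import *
go([.5045,-.0815,.036],.115)
E
```

```text
time: 7.13
ee_pos: [0.5077, -0.084, 0.0392]
tcp_rot: [0.528, 0.473, 0.525, -0.471]
wrist_force: [-0.4, 0.0, -1.2]
finger_gap: 0.084
tcp [ 0.5077 -0.084   0.0392] yaw y 0.109 tilt [ 0.0045 -0.0011 -1.    ] gap 0.084 q [-0.21 -0.12  2.   -0.    1.26 -0.32] F [-0.4  0.  -1.2] t 7.13
rotvec [-0.006  0.002 -0.004]  after-turn shift [ 0.0032 -0.0029 -0.0028]
```

```bash
python3 -m pendant '[[[0.003,0,0,0,0,0,-1],[0,0,0,0,0,0,-1]]]'
python3 -m pendant '[[[0,0,0,0,0,0,-0.5],[0,0,0,0,0,0,-0.5],[0,0,0,0,0,0,-0.5],[0,0,0,0,0,0,-0.5]]]'
python3 -m pendant '[[[-0.012,0,0,0,0,0,-0.5],[-0.02,0,0,0,0,0,-0.5],[-0.03,0,0,0,0,0,-0.5],[-0.04,0,0,0,0,0,-0.5],[-0.04,0,0,0,0,0,-0.5],[-0.04,0,0,0,0,0,-0.5],[0,0,0,0,0,0,1],[0,0,0,0,0,0,1]]]'
python3 - <<'E'
from h import *
c=capture("wrist");cv2.imwrite("pics/w4.png",c["img"][...,::-1])
go([.599,.292,.2],1.442)
for b in blobs(c,*BLUE,.062,500): print(*b)
E
```

```text
time: 7.3
ee_pos: [0.5083, -0.0841, 0.037]
tcp_rot: [0.528, 0.473, 0.524, -0.471]
wrist_force: [0.4, -0.0, -0.1]
finger_gap: 0.084
time: 7.63
ee_pos: [0.5086, -0.0841, 0.0373]
tcp_rot: [0.529, 0.473, 0.524, -0.471]
wrist_force: [-0.0, 0.1, -0.1]
finger_gap: 0.25
time: 8.3
ee_pos: [0.505, -0.0833, 0.2321]
tcp_rot: [0.528, 0.473, 0.525, -0.471]
wrist_force: [-0.3, 0.2, -0.9]
finger_gap: 0.52
tcp [ 0.5053 -0.0834  0.2328] yaw y 0.109 tilt [ 0.0064 -0.0016 -1.    ] gap 0.613 q [-0.21 -0.25  1.79 -0.    1.6  -0.32] F [0.3 0.5 2.9] t 8.35
rotvec [-1.333  0.006 -0.004]  after-turn shift [0.0328 0.3843 0.0447]
[317. 174.] [503.9 -75.3] [111.9  53.9] 0.129
```

View pics/w4.png

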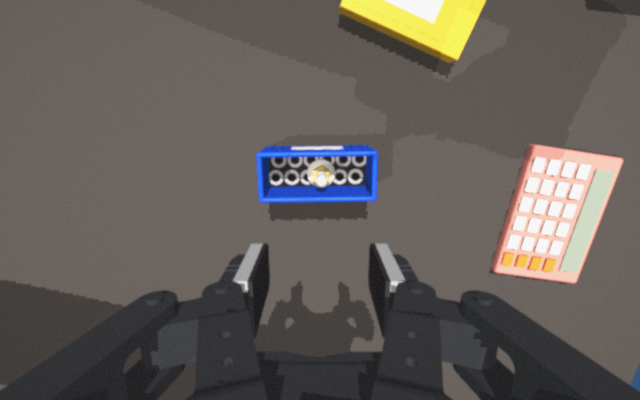

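The foot stands upright at (320,175) on the nuts inside the blue tub. Next is the blue lid.

```bash
python3 -m pendant '[[[0,0,0,-0.122,0.001,0,1],[0,0,0,-0.122,0,0,1],[0,0,0,-0.122,0,0,1],[0,0,0,-0.122,0,0,1],[0,0,0,-0.122,0,0,1],[0,0,0,-0.122,0,0,1],[0,0,0,-0.122,0,0,1],[0,0,0,-0.122,0,0,1]]]'
python3 -m pendant '[[[0,0,0,-0.122,0,0,1],[0,0,0,-0.122,0,0,1],[0,0,0,-0.122,0,0,1],[0,0.038,0.004,0,0,0,1],[0,0.038,0.004,0,0,0,1],[0,0.038,0.004,0,0,0,1],[0,0.038,0.004,0,0,0,1],[0,0.038,0.004,0,0,0,1]]]'
python3 -m pendant '[[[0,0.038,0.004,0,0,0,1],[0,0.038,0.004,0,0,0,1],[0,0.038,0.004,0,0,0,1],[0,0.038,0.004,0,0,0,1],[0,0.038,0.004,0,0,0,1],[0,0,0,0,0,0,1],[0,0,0,0,0,0,1]]]'
cat > lid.py <<'E'
from h import *
import sys
def lid(mask,z,name=None,roi=None):
    c=capture("wrist")
    for b in blobs(c,*mask,z,800,roi): print("mask",*b)
    hsv=cv2.cvtColor(c["img"],cv2.COLOR_RGB2HSV);m=cv2.inRange(hsv,(0,0,180),(180,60,255))
    for q in cv2.findContours(m,0,1)[0]:
        if cv2.contourArea(q)>200:
            P=cast(c,q[:,0],z)[:,:2]*1000;r=cv2.minAreaRect(P.astype(np.float32))
            if 30<max(r[1])<60: print("label",np.round(r[0],1),np.round(r[1],1),round(r[2],1))
    if name: cv2.imwrite(name,c["img"][...,::-1])
E
python3 - <<'E'
from lid import *
go([.599,.292,.1],1.442);lid(BLUE,.065,"pics/w5.png")
E
```

```text
time: 9.02
ee_pos: [0.5028, -0.0828, 0.2268]
tcp_rot: [0.687, 0.163, 0.689, -0.162]
wrist_force: [0.5, 0.4, 0.0]
finger_gap: 1.004
time: 9.68
ee_pos: [0.535, 0.1057, 0.2184]
tcp_rot: [0.702, 0.029, 0.711, -0.029]
wrist_force: [1.6, -0.6, 0.7]
finger_gap: 1.003
time: 10.27
ee_pos: [0.5675, 0.3096, 0.2086]
tcp_rot: [0.698, 0.026, 0.715, -0.029]
wrist_force: [0.2, -0.8, 0.4]
finger_gap: 0.994
tcp [0.5675 0.3096 0.2086] yaw y 1.493 tilt [-0.0249 -0.0031 -0.9997] gap 0.994 q [ 0.46  0.08  1.52  0.01  1.57 -1.04] F [ 0.2 -0.8  0.4] t 10.27
rotvec [ 0.051 -0.024  0.006]  after-turn shift [ 0.1086 -0.0134  0.0335]
mask [306. 222.] [597.  296.5] [125.3  59.9] -0.133
label [598.3 296.3] [19.9 50.1] 82.4
label [436.4 320.4] [18.1 38.2] 75.7
```

View pics/w5.png

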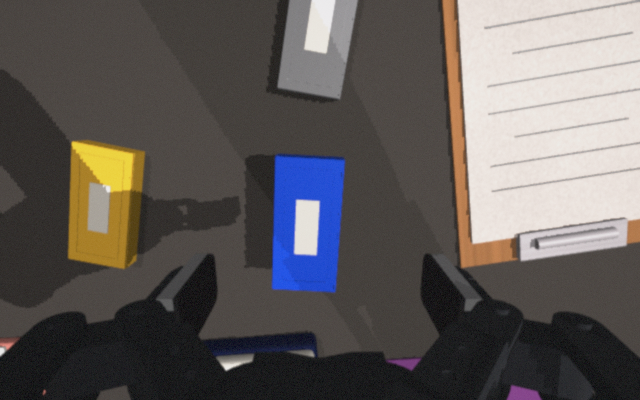

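The wrist view shows the blue lid centred at (308,224) with its label, the yellow lid at left (105,205), and the grey look-alike at the top.

```bash
python3 -m pendant '[[[0,0,0,0.053,-0.024,0.006,1],[0.015,-0.009,0.034,0,0,0,1],[0.03,0,0,0,0,0,1],[0.03,0,0,0,0,0,1],[0.02,0,0,0,0,0,1],[0,0,0,0,0,0,1]]]'
python3 - <<'E'
from h import *
go([.598,.296,.03],1.438)
E
```

```text
time: 10.82
ee_pos: [0.6008, 0.2895, 0.1098]
tcp_rot: [0.706, 0.049, 0.705, -0.048]
wrist_force: [-0.2, -0.1, -0.3]
finger_gap: 1.003
tcp [0.6008 0.2895 0.1098] yaw y 1.433 tilt [ 1.2e-03  3.0e-04 -1.0e+00] gap 1.003 q [ 0.41  0.15  1.6  -0.    1.39 -1.02] F [-0.2 -0.1 -0.3] t 10.82
rotvec [-0.005  0.001 -0.001]  after-turn shift [ 0.0798  0.0061 -0.0036]
```

```bash
python3 -m pendant '[[[0,0.006,-0.004,-0.005,0.001,0,1],[0.025,0,0,0,0,0,1],[0.025,0,0,0,0,0,1],[0.024,0,0,0,0,0,1],[0.006,0,0,0,0,0,1],[0,0,0,0,0,0,1]]]'
python3 - <<'E'
from h import *
go([.598,.296,.03],1.438)
E
```

```text
time: 11.32
ee_pos: [0.5993, 0.2955, 0.0364]
tcp_rot: [0.708, 0.049, 0.703, -0.046]
wrist_force: [-1.1, -0.5, -0.1]
finger_gap: 0.998
tcp [0.5993 0.2955 0.0364] yaw y 1.436 tilt [ 0.0071  0.0038 -1.    ] gap 0.998 q [ 0.42  0.21  1.66  0.    1.26 -1.02] F [-1.1 -0.5 -0.1] t 11.32
rotvec [-0.002  0.007 -0.005]  after-turn shift [ 0.0064  0.0003 -0.0014]
```

```bash
python3 -m pendant '[[[0.006,0,0,0,0.007,-0.005,1],[0,0,0,0,0,0,1],[0,0,0,0,0,0,-1],[0,0,0,0,0,0,-1],[0,0,0,0,0,0,-1],[0,0,0,0,0,0,-1],[0,0,0,0,0,0,-1]]]'
python3 - <<'E'
from h import *
go([.598,.296,.13],1.438)
E
```

```text
time: 11.9
ee_pos: [0.6022, 0.2969, 0.039]
tcp_rot: [0.708, 0.049, 0.703, -0.046]
wrist_force: [-0.5, -0.5, -2.0]
finger_gap: 0.678
tcp [0.6022 0.2969 0.039 ] yaw y 1.436 tilt [ 0.0068  0.0028 -1.    ] gap 0.678 q [ 0.42  0.22  1.65 -0.    1.27 -1.02] F [-0.5 -0.5 -2. ] t 11.9
rotvec [-0.002  0.006 -0.004]  after-turn shift [-0.091  -0.0014 -0.004 ]
```

```bash
python3 -m pendant '[[[0,0,0,0,0,0,-1],[-0.01,0,0,0,0,0,-1],[-0.012,0,0,0,0,0,-1],[-0.015,0,0,0,0,0,-1],[-0.03,0,0,0,0,0,-1],[-0.04,0,0,0,0,0,-1],[-0.03,0,0,0,0,0,-1],[0,0,0,0,0,0,-1]]]'
python3 - <<'E'
from h import *
go([.5045,-.078,.19],1.688)
c=capture("side");cv2.imwrite("pics/s2.png",c["img"][100:300,180:480][...,::-1].repeat(2,0).repeat(2,1))
E
```

```text
time: 12.57
ee_pos: [0.6, 0.2961, 0.1864]
tcp_rot: [0.707, 0.049, 0.704, -0.047]
wrist_force: [0.5, -0.7, 0.4]
finger_gap: 0.674
tcp [0.6    0.2961 0.1864] yaw y 1.436 tilt [ 0.0049  0.0025 -1.    ] gap 0.674 q [ 0.42  0.11  1.52  0.    1.51 -1.02] F [ 0.5 -0.7  0.4] t 12.57
rotvec [-0.252  0.005 -0.003]  after-turn shift [-0.0036 -0.3604 -0.1386]
```

View pics/s2.png

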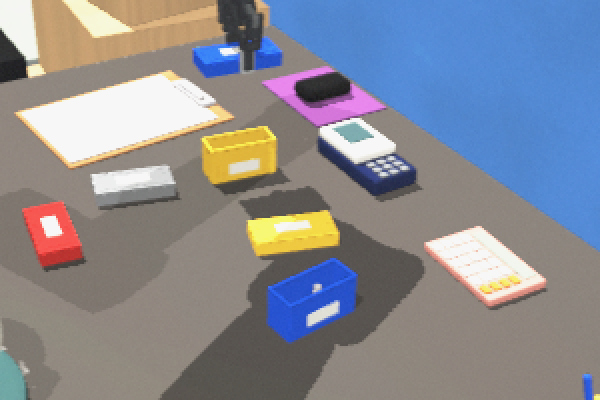

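The side view shows the blue lid held level by the gripper at (238,58). The yellow tub stands open and undisturbed at (240,155), and the foot stem is visible in the blue tub at (317,287). I carry the lid towards the blue tub and measure on the way.

```bash
python3 -m pendant '[[[0,0,0,-0.122,0.005,-0.003,-1],[0,0,0,-0.122,0,0,-1],[0,-0.032,-0.0175,0,0,0,-1],[0,-0.032,-0.0175,0,0,0,-1],[0,-0.032,-0.0175,0,0,0,-1],[0,-0.032,-0.0175,0,0,0,-1],[0,-0.032,-0.0175,0,0,0,-1],[0,-0.032,-0.0175,0,0,0,-1]]]'
python3 -m pendant '[[[0,-0.02,-0.01,0,0,0,-1],[0,0,0,0,0,0,-1],[0,0,0,0,0,0,-1],[0,0,0,0,0,0,-1]]]'
python3 - <<'E'
from h import *
import pickle
c=capture("wrist");s=get_state();pickle.dump((c,s),open("c6.pkl","wb"));cv2.imwrite("pics/w6.png",c["img"][...,::-1])
go([.5045,-.078,.19],1.688)
for b in blobs(c,*BLUE,.062,500): print("tub",*b)
for b in blobs(c,*BLUE,s["ee_pos"][2]+.029,500): print("lid",*b)
E
```

```text
time: 13.28
ee_pos: [0.5139, 0.0908, 0.1802]
tcp_rot: [0.703, -0.046, 0.708, 0.046]
wrist_force: [0.8, -0.2, -0.6]
finger_gap: 0.682
time: 13.62
ee_pos: [0.5028, 0.0635, 0.1792]
tcp_rot: [0.703, -0.044, 0.709, 0.043]
wrist_force: [0.1, -0.5, -1.0]
finger_gap: 0.68
tcp [0.5029 0.0638 0.1791] yaw y 1.695 tilt [-0.0084 -0.0014 -1.    ] gap 0.677 q [ 0.08 -0.23  1.86 -0.    1.52 -1.62] F [ 0.2  0.3 -0.4] t 13.67
rotvec [ 0.007 -0.008  0.   ]  after-turn shift [-0.0109 -0.141  -0.015 ]
tub [319. 233.] [547.4  69.5] [217.4 133.4] 0.123
tub [147. 168.] [502.7 -66.6] [111.   69.5] 0.121
lid [319. 233.] [486.3  62. ] [95.3 58.5] 0.123
lid [147. 168.] [466.7   2.4] [48.6 30.5] 0.121
```

View pics/w6.png

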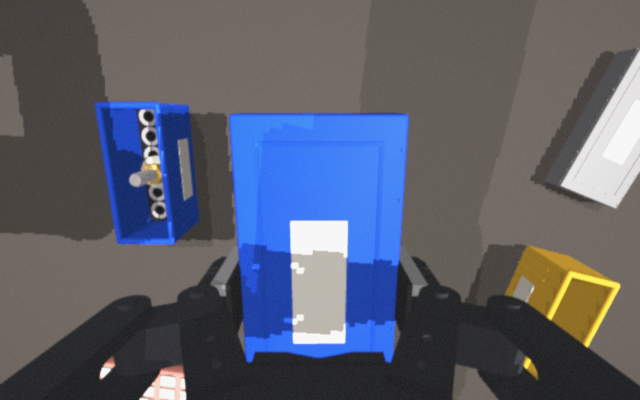

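The view shows the blue lid held square, front edge at v≈115 from u=231 to 408. The blue tub is at (147,170) with the foot standing in it.

```bash
python3 -m pendant '[[[0,-0.028,-0.0025,0.001,-0.008,0,-1],[0,-0.028,-0.0025,0,0,0,-1],[0,-0.028,-0.0025,0,0,0,-1],[0,-0.028,-0.0025,0,0,0,-1],[0,-0.026,-0.0025,0,0,0,-1],[0,0,0,0,0,0,-1],[0,0,0,0,0,0,-1]]]'
python3 - <<'E'
from h import *
go([.507,-.0776,.08],1.693)
E
```

```text
time: 14.25
ee_pos: [0.5107, -0.0734, 0.1771]
tcp_rot: [0.704, -0.047, 0.707, 0.048]
wrist_force: [0.4, 0.2, -0.9]
finger_gap: 0.679
tcp [ 0.5107 -0.0734  0.1771] yaw y 1.705 tilt [-0.0033  0.0015 -1.    ] gap 0.679 q [-0.19 -0.21  1.85  0.    1.51 -1.9 ] F [ 0.4  0.2 -0.9] t 14.25
rotvec [ 0.012 -0.003 -0.002]  after-turn shift [ 0.0971 -0.0037 -0.0042]
```

```bash
python3 -m pendant '[[[0,-0.0037,-0.0042,0.012,-0.003,-0.002,-1],[0.03,0,0,0,0,0,-1],[0.03,0,0,0,0,0,-1],[0.025,0,0,0,0,0,-1],[0,0,0,0,0,0,-1]]]'
python3 - <<'E'
from h import *
go([.507,-.0776,.07],1.693)
E
```

```text
time: 14.67
ee_pos: [0.5084, -0.0736, 0.0905]
tcp_rot: [0.707, -0.044, 0.705, 0.044]
wrist_force: [-0.8, 0.5, -1.8]
finger_gap: 0.68
tcp [ 0.5084 -0.0736  0.0905] yaw y 1.695 tilt [ 3.5e-03 -3.0e-04 -1.0e+00] gap 0.68 q [-0.19 -0.17  1.95  0.    1.35 -1.89] F [-0.8  0.5 -1.8] t 14.67
rotvec [0.002 0.003 0.001]  after-turn shift [ 0.0205 -0.0038 -0.0019]
```

```bash
python3 -m pendant '[[[0.01,-0.0038,-0.0019,0.002,0.003,0,-1],[0.008,0,0,0,0,0,-1],[0,0,0,0,0,0,-1],[0,0,0,0,0,0,-1]]]'
python3 - <<'E'
from h import *
go([.507,-.0776,.055],1.693)
c=capture("wrist");cv2.imwrite("pics/w7.png",c["img"][...,::-1])
s=get_state();print([b for b in blobs(c,*BLUE,s["ee_pos"][2]+.029,500)])
E
```

```text
time: 15.0
ee_pos: [0.5078, -0.0762, 0.0737]
tcp_rot: [0.706, -0.044, 0.705, 0.044]
wrist_force: [-0.6, -1.2, -1.1]
finger_gap: 0.677
tcp [ 0.5078 -0.0762  0.0737] yaw y 1.695 tilt [ 1.5e-03 -9.0e-04 -1.0e+00] gap 0.677 q [-0.2  -0.15  1.97 -0.    1.33 -1.89] F [-0.6 -1.2 -1.1] t 15.0
rotvec [0.002 0.001 0.001]  after-turn shift [ 0.0187 -0.0013 -0.001 ]
[(array([319., 233.]), array([491. , -77.5]), array([95.4, 58.4]), np.float64(0.125))]
```

```bash
python3 -m pendant '[[[0.006,-0.0017,-0.001,0.002,0.001,0,-1],[0.005,0,0,0,0,0,-1],[0,0,0,0,0,0,-1],[0,0,0,0,0,0,-1]]]'
python3 -m pendant '[[[0.005,0,0,0,0,0,-1],[0,0,0,0,0,0,-1]]]'
python3 - <<'E'
from h import *
go([.507,-.0776,.037],1.693)
E
```

```text
time: 15.38
ee_pos: [0.5083, -0.0784, 0.0643]
tcp_rot: [0.707, -0.044, 0.704, 0.042]
wrist_force: [0.8, 0.3, -0.6]
finger_gap: 0.673
time: 15.55
ee_pos: [0.5084, -0.0786, 0.0591]
tcp_rot: [0.707, -0.044, 0.704, 0.042]
wrist_force: [-0.7, -0.4, -0.5]
finger_gap: 0.68
tcp [ 0.5084 -0.0786  0.0591] yaw y 1.693 tilt [ 0.0048 -0.0018 -1.    ] gap 0.68 q [-0.2  -0.14  1.98 -0.    1.3  -1.89] F [-0.7 -0.4 -0.5] t 15.55
rotvec [-0.     0.005  0.002]  after-turn shift [ 0.0221  0.0011 -0.0013]
```

```bash
python3 -m pendant '[[[0.005,0.0007,-0.0012,0,0.004,0.002,-1],[0,0,0,0,0,0,-1]]]'
python3 -m pendant '[[[0.004,0,0,0,0,0,-1],[0,0,0,0,0,0,-1]]]'
python3 - <<'E'
from h import *
go([.507,-.0776,.037],1.693)
E
```

```text
time: 15.72
ee_pos: [0.507, -0.078, 0.0537]
tcp_rot: [0.706, -0.043, 0.706, 0.043]
wrist_force: [0.9, 0.8, -0.9]
finger_gap: 0.677
time: 15.88
ee_pos: [0.507, -0.078, 0.0491]
tcp_rot: [0.706, -0.043, 0.706, 0.043]
wrist_force: [-0.8, 0.8, -0.4]
finger_gap: 0.678
tcp [ 0.507  -0.078   0.0491] yaw y 1.693 tilt [-0.e+00 -1.e-04 -1.e+00] gap 0.678 q [-0.2  -0.13  1.99 -0.    1.28 -1.89] F [-0.8  0.8 -0.4] t 15.88
rotvec [-0. -0.  0.]  after-turn shift [0.0121 0.0004 0.0001]
```

```bash
python3 -m pendant '[[[0.005,0,0,0,0,0,-1],[0,0,0,0,0,0,-1]]]'
python3 -m pendant '[[[0.004,0,0,0,0,0,-1],[0,0,0,0,0,0,-1]]]'
python3 -m pendant '[[[0.003,0,0,0,0,0,-1],[0,0,0,0,0,0,-1]]]'
python3 - <<'E'
from h import *
go([.507,-.0776,.037],1.693)
E
```

```text
time: 16.05
ee_pos: [0.5069, -0.0779, 0.0435]
tcp_rot: [0.706, -0.043, 0.706, 0.043]
wrist_force: [0.5, 0.3, -1.0]
finger_gap: 0.674
time: 16.22
ee_pos: [0.5069, -0.0779, 0.039]
tcp_rot: [0.706, -0.043, 0.706, 0.043]
wrist_force: [-0.1, -0.6, -2.0]
finger_gap: 0.679
time: 16.38
ee_pos: [0.5079, -0.0781, 0.0377]
tcp_rot: [0.706, -0.043, 0.705, 0.043]
wrist_force: [0.5, -0.2, -1.1]
finger_gap: 0.679
tcp [ 0.5079 -0.0781  0.0377] yaw y 1.693 tilt [ 2.e-03 -5.e-04 -1.e+00] gap 0.679 q [-0.2  -0.12  2.   -0.    1.26 -1.89] F [ 0.5 -0.2 -1.1] t 16.38
rotvec [-0.     0.002  0.001]  after-turn shift [ 0.0007  0.0006 -0.0008]
```

```bash
python3 -m pendant '[[[0.004,0,0,0,0.002,0,-1],[0,0,0,0,0,0,-1]]]'
python3 -m pendant '[[[0.004,0,0,0,0,0,-1],[0,0,0,0,0,0,-1]]]'
python3 - <<'E'
from h import *
go([.507,-.0776,.037],1.693)
E
```

```text
time: 16.55
ee_pos: [0.5092, -0.0784, 0.0384]
tcp_rot: [0.707, -0.044, 0.705, 0.043]
wrist_force: [0.1, 0.3, -1.1]
finger_gap: 0.678
time: 16.72
ee_pos: [0.5102, -0.0786, 0.0379]
tcp_rot: [0.708, -0.044, 0.704, 0.042]
wrist_force: [-1.9, -0.4, -2.1]
finger_gap: 0.679
tcp [ 0.5102 -0.0786  0.0379] yaw y 1.693 tilt [ 0.005  -0.0018 -1.    ] gap 0.679 q [-0.2  -0.11  1.99 -0.    1.26 -1.89] F [-1.9 -0.4 -2.1] t 16.72
rotvec [-0.     0.005  0.002]  after-turn shift [ 0.0009  0.0014 -0.0031]
```

```bash
python3 -m pendant '[[[0,0,0,0,0,0,1],[0,0,0,0,0,0,1],[0,0,0,0,0,0,1],[0,0,0,0,0,0,1]]]'
python3 -m pendant '[[[-0.02,0,0,0,0.003,0,1],[-0.03,0,0,0,0,0,1],[-0.04,0,0,0,0,0,1],[-0.04,0,0,0,0,0,1],[0,0,0,0,0,0,1],[0,0,0,0,0,0,1]]]'
python3 - <<'E'
from lid import *
go([.507,-.0776,.15],1.693)
lid(BLUE,.065)
c=capture("side");cv2.imwrite("pics/s3.png",cv2.resize(c["img"][140:310,220:460],None,fx=3.3,fy=3.3,interpolation=2)[...,::-1])
X=Ro.from_euler('z',.121).as_matrix()
for z in(.065,.045,.042):
  print(z,proj(c,np.array([.504,-.0777,0])+np.array([[sx*.0615,sy*.0295,z] for sx in(-1,1) for sy in(-1,1)])@X.T).round(1).tolist())
E
```

```text
time: 17.05
ee_pos: [0.5105, -0.0787, 0.0379]
tcp_rot: [0.708, -0.044, 0.704, 0.042]
wrist_force: [0.4, -0.2, 0.9]
finger_gap: 1.001
time: 17.55
ee_pos: [0.5083, -0.078, 0.1696]
tcp_rot: [0.704, -0.043, 0.707, 0.043]
wrist_force: [0.1, -0.2, -1.1]
finger_gap: 1.0
tcp [ 0.5083 -0.078   0.1696] yaw y 1.693 tilt [-0.0037 -0.0011 -1.    ] gap 1.0 q [-0.2  -0.21  1.86 -0.    1.5  -1.89] F [ 0.1 -0.2 -1.1] t 17.55
rotvec [-0.    -0.004  0.001]  after-turn shift [ 0.0196  0.0005 -0.0013]
mask [318. 191.] [506.5 -78.4] [122.9  59.7] 0.123
label [551.5  64.6] [17.8 32.5] 74.0
label [506.8 -78.4] [50.1 20.6] 7.0
0.065 [[324.5, 253.2], [310.3, 241.3], [361.9, 235.5], [347.2, 224.7]]
0.045 [[324.3, 259.4], [310.2, 247.4], [361.3, 241.6], [346.8, 230.8]]
0.042 [[324.2, 260.3], [310.2, 248.4], [361.3, 242.5], [346.8, 231.6]]
```

View pics/s3.png

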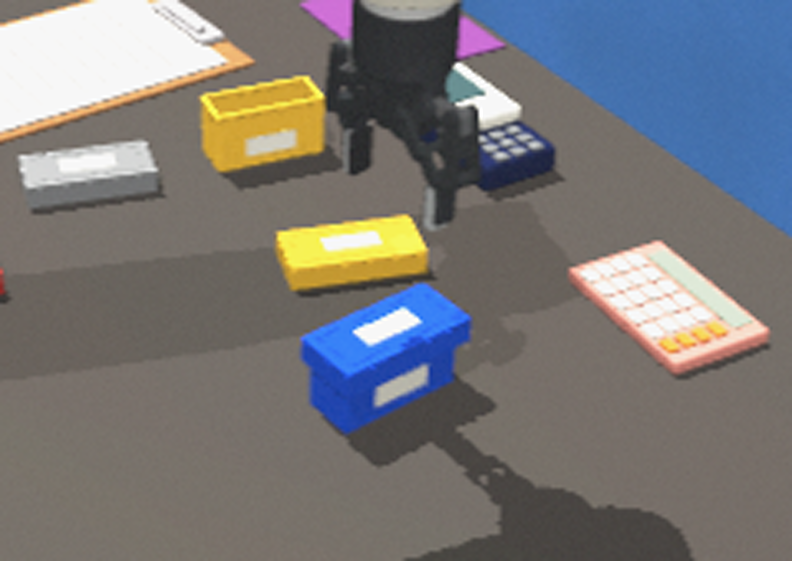

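The side crop shows the blue lid level on the blue tub. Its near top corner at full-image (324.5,254) matches the seated prediction (324.5,253). I press it lightly with closed fingers to make sure.

```bash
python3 -m pendant '[[[0.03,0,0,0,-0.004,0,-1],[0.03,0,0,0,0,0,-1],[0.015,0,0,0,0,0,-1],[0,0,0,0,0,0,-1],[0,0,0,0,0,0,-1],[0,0,0,0,0,0,-1],[0,0,0,0,0,0,-1],[0,0,0,0,0,0,-1]]]'
python3 -m pendant '[[[0.008,0,0,0,0,0,-1],[0,0,0,0,0,0,-1]]]'
python3 -m pendant '[[[0.006,0,0,0,0,0,-1],[0,0,0,0,0,0,-1]]]'
python3 -c "
from h import *
go([.507,-.0776,.065],1.693)"
```

```text
time: 18.32
ee_pos: [0.5063, -0.0777, 0.087]
tcp_rot: [0.704, -0.043, 0.708, 0.043]
wrist_force: [0.4, -0.4, -0.3]
finger_gap: 0.001
time: 18.48
ee_pos: [0.5071, -0.0778, 0.08]
tcp_rot: [0.705, -0.043, 0.707, 0.043]
wrist_force: [0.2, -0.2, -1.8]
finger_gap: -0.001
time: 18.65
ee_pos: [0.5073, -0.0779, 0.0739]
tcp_rot: [0.705, -0.043, 0.707, 0.043]
wrist_force: [0.3, -0.2, -0.9]
finger_gap: 0.001
tcp [ 0.5073 -0.0779  0.0739] yaw y 1.693 tilt [-0.0021 -0.     -1.    ] gap 0.001 q [-0.2  -0.15  1.97 -0.    1.33 -1.89] F [ 0.3 -0.2 -0.9] t 18.65
rotvec [-0.    -0.002 -0.   ]  after-turn shift [ 0.0089  0.0003 -0.0003]
```

```bash
for i in 1; do
python3 -m pendant '[[[0.005,0,0,0,-0.002,0,-1],[0,0,0,0,0,0,-1]]]'
python3 -m pendant '[[[0.004,0,0,0,0,0,-1],[0,0,0,0,0,0,-1]]]'
python3 -m pendant '[[[0.003,0,0,0,0,0,-1],[0,0,0,0,0,0,-1]]]'
done
```

```text
time: 18.82
ee_pos: [0.5074, -0.0779, 0.0684]
tcp_rot: [0.706, -0.043, 0.706, 0.043]
wrist_force: [-0.3, 0.0, -0.6]
finger_gap: -0.002
time: 18.98
ee_pos: [0.508, -0.078, 0.0652]
tcp_rot: [0.706, -0.043, 0.705, 0.043]
wrist_force: [0.5, -0.3, -0.4]
finger_gap: 0.002
time: 19.15
ee_pos: [0.5088, -0.0783, 0.0657]
tcp_rot: [0.707, -0.043, 0.705, 0.043]
wrist_force: [-0.2, 0.3, -0.1]
finger_gap: 0.001
```

The fingertips stop at z=0.0652–0.0657, which is the lid top at 65 mm, so the blue lid is seated. The force reading barely shows contact, so I watch position instead. Next is the yellow lid.

```bash
python3 -m pendant '[[[-0.03,0,0,0,0,0,-1],[-0.04,0,0,0,0,0,1],[-0.04,0,0,0.1,0,0,1],[0,0,0,0.1,0,0,1],[0,0,0,0.1,0,0,1],[0,0,0,0.1,0,0,1],[0,0.035,0.0044,0,0,0,1],[0,0.035,0.0044,0,0,0,1]]]'
python3 -m pendant '[[[0,0.035,0.0044,0,0,0,1],[0,0.035,0.0044,0,0,0,1],[0,0.035,0.0044,0,0,0,1],[0,0,0,0,0,0,1],[0,0,0,0,0,0,1]]]'
python3 - <<'E'
from lid import *
go([.577,.086,.1],1.295)
lid(YEL,.023)
c=capture("wrist")
for b in blobs(c,*YEL,.062,800): print("tub",*b)
E
```

```text
time: 19.82
ee_pos: [0.5363, -0.0165, 0.1813]
tcp_rot: [0.701, 0.107, 0.697, -0.108]
wrist_force: [0.3, 0.1, -0.8]
finger_gap: 0.974
time: 20.23
ee_pos: [0.5834, 0.089, 0.18]
tcp_rot: [0.701, 0.106, 0.697, -0.107]
wrist_force: [0.2, -0.7, -0.4]
finger_gap: 1.001
tcp [0.5834 0.089  0.18  ] yaw y 1.268 tilt [ 0.0057 -0.0016 -1.    ] gap 1.001 q [ 0.11 -0.05  1.7  -0.    1.49 -1.16] F [ 0.2 -0.7 -0.4] t 20.23
rotvec [-0.027  0.006 -0.   ]  after-turn shift [ 0.08   -0.0047 -0.0054]
mask [314. 171.] [575.4  88.1] [123.2  59. ] -0.278
mask [572. 131.] [609.1 314.8] [127.3  70.5] -0.135
label [575.8  87.7] [20.3 50.7] 72.9
label [ 505.  -109.4] [58.5 24. ] 6.9
label [501.1 -54.9] [51.9 10.5] 7.0
tub [314. 171.] [568.2  91.1] [107.1  51.7] -0.278
tub [579. 127.] [597.9 291.2] [110.7  54.9] -0.131
```

```bash
python3 -m pendant '[[[0,0,0,-0.025,0.006,0,1],[0.03,-0.003,-0.007,0,0,0,1],[0.03,0,0,0,0,0,1],[0.03,0,0,0,0,0,1],[0.03,0,0,0,0,0,1],[0,0,0,0,0,0,1],[0,0,0,0,0,0,1]]]'
python3 - <<'E'
from h import *
go([.5755,.0879,.002],1.293)
E
```

```text
time: 20.92
ee_pos: [0.5747, 0.0793, 0.0593]
tcp_rot: [0.702, 0.101, 0.698, -0.1]
wrist_force: [0.5, -0.6, 1.2]
finger_gap: 1.005
tcp [0.5747 0.0793 0.0593] yaw y 1.285 tilt [ 5.8e-03 -1.0e-04 -1.0e+00] gap 1.005 q [ 0.09  0.01  1.84 -0.    1.29 -1.19] F [ 0.5 -0.6  1.2] t 20.92
rotvec [-0.008  0.006 -0.002]  after-turn shift [ 0.0573  0.0085 -0.0016]
```

```bash
python3 -m pendant '[[[0,0.0085,-0.0016,-0.008,0.006,-0.002,1],[0.02,0,0,0,0,0,1],[0.015,0,0,0,0,0,1],[0,0,0,0,0,0,1],[0,0,0,0,0,0,1]]]'
python3 - <<'E'
from h import *
go([.5755,.0879,.002],1.293)
E
```

```text
time: 21.33
ee_pos: [0.5792, 0.0881, 0.0319]
tcp_rot: [0.703, 0.099, 0.698, -0.098]
wrist_force: [0.4, -0.1, 0.7]
finger_gap: 1.001
tcp [0.5792 0.0881 0.0319] yaw y 1.292 tilt [ 7.4e-03  7.0e-04 -1.0e+00] gap 1.001 q [ 0.11  0.05  1.85 -0.    1.24 -1.18] F [ 0.4 -0.1  0.7] t 21.33
rotvec [-0.001  0.007 -0.003]  after-turn shift [ 0.0299 -0.0012 -0.0035]
```

```bash
python3 -m pendant '[[[0,-0.001,-0.0035,0,0.007,-0.003,1],[0.015,0,0,0,0,0,1],[0,0,0,0,0,0,1]]]'
python3 -m pendant '[[[0.008,0,0,0,0,0,1],[0,0,0,0,0,0,1]]]'
python3 - <<'E'
from h import *
go([.5755,.0879,.002],1.293)
E
```

```text
time: 21.58
ee_pos: [0.5766, 0.0885, 0.0204]
tcp_rot: [0.701, 0.098, 0.699, -0.098]
wrist_force: [-1.0, 0.2, -1.9]
finger_gap: 1.002
time: 21.75
ee_pos: [0.5773, 0.0887, 0.0141]
tcp_rot: [0.702, 0.098, 0.699, -0.098]
wrist_force: [-0.3, 0.5, -0.7]
finger_gap: 0.999
tcp [0.5773 0.0887 0.0141] yaw y 1.292 tilt [ 4.e-03  2.e-04 -1.e+00] gap 0.999 q [ 0.11  0.06  1.86 -0.    1.21 -1.18] F [-0.3  0.5 -0.7] t 21.75
rotvec [-0.001  0.004 -0.001]  after-turn shift [ 0.0121 -0.0013 -0.0015]
```

```bash
python3 -m pendant '[[[0.007,-0.001,-0.0015,0,0.004,-0.001,1],[0,0,0,0,0,0,1]]]'
python3 -m pendant '[[[0.005,0,0,0,0,0,1],[0,0,0,0,0,0,1]]]'
python3 - <<'E'
from h import *
go([.5755,.0879,.002],1.293)
E
```

```text
time: 21.92
ee_pos: [0.5758, 0.0882, 0.0077]
tcp_rot: [0.7, 0.098, 0.7, -0.098]
wrist_force: [-0.9, -0.4, -1.1]
finger_gap: 0.999
time: 22.08
ee_pos: [0.5759, 0.0882, 0.0026]
tcp_rot: [0.7, 0.098, 0.7, -0.098]
wrist_force: [-0.1, 0.4, -1.1]
finger_gap: 0.996
tcp [0.5759 0.0882 0.0026] yaw y 1.292 tilt [ 7.e-04  5.e-04 -1.e+00] gap 0.996 q [ 0.11  0.08  1.87  0.    1.19 -1.18] F [-0.1  0.4 -1.1] t 22.08
rotvec [-0.001  0.001 -0.001]  after-turn shift [ 0.0006 -0.0004 -0.0003]
```

```bash
python3 -m pendant '[[[0,0,0,0,0,0,-1],[0,0,0,0,0,0,-1],[0,0,0,0,0,0,-1],[0,0,0,0,0,0,-1],[0,0,0,0,0,0,-1],[0,0,0,0,0,0,-1]]]'
python3 -m pendant '[[[-0.015,0,0,0,0,0,-1],[-0.035,0,0,0,0,0,-1],[-0.04,0,0,0,0,0,-1],[-0.04,0,0,0,0,0,-1],[-0.035,0,0,-0.073,0,0,-1],[0,0,0,-0.073,0,0,-1],[0,0,0,0,0,0,-1],[0,0,0,0,0,0,-1]]]'
python3 - <<'E'
from h import *
c=capture("wrist");s=get_state();cv2.imwrite("pics/w8.png",c["img"][...,::-1])
go([.5,.2,.18],1.438)
for b in blobs(c,*YEL,.062,800): print("tub",*b)
for b in blobs(c,*YEL,s["ee_pos"][2]+.0205,800): print("lid",*b)
E
```

```text
time: 22.58
ee_pos: [0.5765, 0.0883, 0.0036]
tcp_rot: [0.701, 0.098, 0.7, -0.098]
wrist_force: [0.2, 0.5, -0.5]
finger_gap: 0.673
time: 23.25
ee_pos: [0.5744, 0.0879, 0.1745]
tcp_rot: [0.705, 0.046, 0.707, -0.046]
wrist_force: [0.9, -0.1, -1.1]
finger_gap: 0.678
tcp [0.5741 0.0879 0.1737] yaw y 1.442 tilt [-3.5e-03  1.0e-04 -1.0e+00] gap 0.671 q [ 0.11 -0.07  1.72  0.    1.49 -1.33] F [ 0.3 -0.3 -1. ] t 23.3
rotvec [ 0.004 -0.004  0.   ]  after-turn shift [-0.0063  0.1013 -0.0883]
tub [324. 346.] [706.   71.9] [119.9  28.5] 1.44
tub [320. 195.] [574.7  88.7] [121.1 114.2] 1.441
tub [572. 196.] [597.2 284. ] [111.3  69.2] -0.132
lid [324. 346.] [604.1  84.9] [57.8 13.7] 1.44
lid [320. 195.] [540.9  93. ] [58.3 55. ] 1.441
lid [572. 196.] [551.7 187.1] [53.6 33.3] -0.132
```

View pics/w8.png

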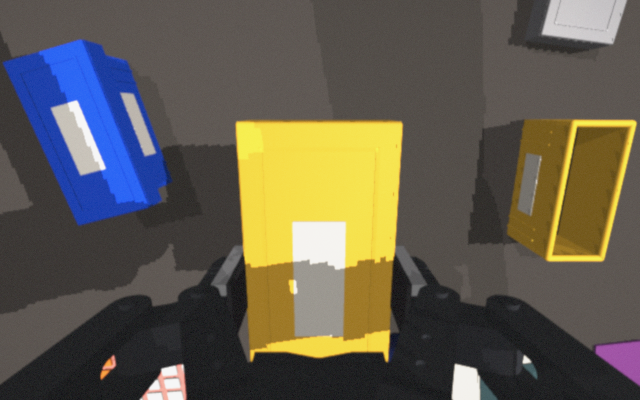

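The view shows the yellow lid held square, front edge at v≈122 from u=237 to 402. The open yellow tub is at right (573,190), and the blue tub is closed at left.

```bash
python3 -m pendant '[[[0,0.0335,-0.0004,0.003,-0.004,0,-1],[0,0.0335,-0.0004,0,0,0,-1],[0,0.0335,-0.0004,0,0,0,-1],[0,0.0335,-0.0004,0,0,0,-1],[0,0.0335,-0.0004,0,0,0,-1],[0,0.0335,0,0,0,0,-1],[0,0,0,0,0,0,-1],[0,0,0,0,0,0,-1]]]'
python3 - <<'E'
from h import *
go([.5985,.294,.08],1.439)
E
```

```text
time: 23.97
ee_pos: [0.597, 0.2941, 0.1592]
tcp_rot: [0.7, 0.051, 0.71, -0.057]
wrist_force: [-0.2, 0.2, -0.8]
finger_gap: 0.672
tcp [0.597  0.2941 0.1592] yaw y 1.417 tilt [-0.0154 -0.0069 -0.9999] gap 0.672 q [ 0.42  0.13  1.54  0.    1.49 -1.  ] F [-0.2  0.2 -0.8] t 23.97
rotvec [-0.022 -0.014  0.009]  after-turn shift [0.0792 0.0001 0.0015]
```

```bash
python3 -m pendant '[[[0,0,0.0015,-0.022,-0.014,0.009,-1],[0.03,0,0,0,0,0,-1],[0.025,0,0,0,0,0,-1],[0.012,0,0,0,0,0,-1],[0,0,0,0,0,0,-1]]]'
python3 - <<'E'
from h import *
go([.5985,.294,.08],1.439)
E
```

```text
time: 24.38
ee_pos: [0.598, 0.2904, 0.087]
tcp_rot: [0.706, 0.047, 0.705, -0.047]
wrist_force: [-0.4, 0.6, -0.1]
finger_gap: 0.673
tcp [0.598  0.2904 0.087 ] yaw y 1.438 tilt [ 7.e-04 -0.e+00 -1.e+00] gap 0.673 q [ 0.41  0.17  1.62 -0.    1.35 -1.02] F [-0.4  0.6 -0.1] t 24.38
rotvec [-0.001  0.001 -0.   ]  after-turn shift [0.007  0.0036 0.    ]
```

```bash
python3 -m pendant '[[[0.006,0.0036,0,-0.001,0.001,0,-1],[0,0,0,0,0,0,-1],[0,0,0,0,0,0,-1]]]'
python3 - <<'E'
from h import *
c=capture("wrist");s=get_state()
go([.5985,.294,.07],1.439)
for b in blobs(c,*YEL,s["ee_pos"][2]+.0205,800): print("lid",*b)
E
```

```text
time: 24.63
ee_pos: [0.5991, 0.2927, 0.0821]
tcp_rot: [0.706, 0.047, 0.705, -0.047]
wrist_force: [0.4, 0.3, 0.2]
finger_gap: 0.677
tcp [0.5991 0.2928 0.0821] yaw y 1.438 tilt [ 6.e-04  5.e-04 -1.e+00] gap 0.673 q [ 0.42  0.17  1.62  0.    1.34 -1.02] F [ 0.1 -0.4 -0.1] t 24.68
rotvec [-0.001  0.001 -0.001]  after-turn shift [ 0.0121  0.0011 -0.0007]
lid [337. 345.] [626.2 294.1] [49.7 15.5] 1.388
lid [318. 193.] [565.3 298.2] [57.3 53.9] 1.437
```

```bash
python3 -m pendant '[[[0.006,0.001,-0.0009,-0.001,0.001,0,-1],[0.005,0,0,0,0,0,-1],[0,0,0,0,0,0,-1]]]'
python3 -m pendant '[[[0.005,0,0,0,0,0,-1],[0,0,0,0,0,0,-1]]]'
python3 - <<'E'
from h import *
go([.5985,.294,.045],1.439)
E
```

```text
time: 24.93
ee_pos: [0.5993, 0.2944, 0.0727]
tcp_rot: [0.707, 0.047, 0.705, -0.046]
wrist_force: [-0.6, -0.4, -1.0]
finger_gap: 0.673
time: 25.1
ee_pos: [0.5993, 0.2946, 0.0674]
tcp_rot: [0.707, 0.047, 0.704, -0.046]
wrist_force: [-0.5, -0.1, -1.2]
finger_gap: 0.677
tcp [0.5993 0.2946 0.0674] yaw y 1.439 tilt [ 0.0032  0.0022 -1.    ] gap 0.677 q [ 0.42  0.19  1.63  0.    1.32 -1.02] F [-0.5 -0.1 -1.2] t 25.1
rotvec [-0.     0.003 -0.003]  after-turn shift [ 0.0224 -0.0007 -0.0008]
```

```bash
python3 -m pendant '[[[0.004,-0.0006,-0.0007,0,0.003,-0.003,-1],[0,0,0,0,0,0,-1]]]'
python3 -m pendant '[[[0.005,0,0,0,0,0,-1],[0,0,0,0,0,0,-1]]]'
python3 -m pendant '[[[0.005,0,0,0,0,0,-1],[0,0,0,0,0,0,-1]]]'
python3 - <<'E'
from h import *
go([.5985,.294,.045],1.439)
E
```

```text
time: 25.27
ee_pos: [0.5985, 0.2941, 0.0629]
tcp_rot: [0.705, 0.046, 0.706, -0.047]
wrist_force: [0.1, 0.3, -0.6]
finger_gap: 0.673
time: 25.43
ee_pos: [0.5984, 0.294, 0.0573]
tcp_rot: [0.705, 0.046, 0.706, -0.047]
wrist_force: [0.6, -0.1, -0.7]
finger_gap: 0.673
time: 25.6
ee_pos: [0.5984, 0.294, 0.0518]
tcp_rot: [0.705, 0.046, 0.706, -0.047]
wrist_force: [-0.5, 0.2, -0.2]
finger_gap: 0.67
tcp [0.5984 0.294  0.0518] yaw y 1.439 tilt [-7.e-04 -8.e-04 -1.e+00] gap 0.67 q [ 0.42  0.2   1.64 -0.    1.3  -1.02] F [-0.5  0.2 -0.2] t 25.6
rotvec [ 0.    -0.001  0.001]  after-turn shift [ 0.0068 -0.      0.0001]
```

Past the rim without a stall. I seat it, release, then tap it from above.

```bash
python3 -m pendant '[[[0.005,0,0,0,0,0,-1],[0,0,0,0,0,0,-1]]]'
python3 -m pendant '[[[0.004,0,0,0,0,0,-1],[0,0,0,0,0,0,-1]]]'
python3 -m pendant '[[[0,0,0,0,0,0,1],[0,0,0,0,0,0,1],[0,0,0,0,0,0,1],[0,0,0,0,0,0,1]]]'
python3 -m pendant '[[[-0.02,0,0,0,0,0,1],[-0.03,0,0,0,0,0,1],[-0.04,0,0,0,0,0,1],[-0.03,0,0,0,0,0,1],[0,0,0,0,0,0,1],[0,0,0,0,0,0,1]]]'
python3 - <<'E'
from lid import *
go([.5985,.294,.085],1.439)
lid(YEL,.065)
E
```

```text
time: 25.77
ee_pos: [0.5984, 0.294, 0.0462]
tcp_rot: [0.705, 0.046, 0.706, -0.047]
wrist_force: [-0.8, -0.6, -1.0]
finger_gap: 0.675
time: 25.93
ee_pos: [0.5995, 0.2946, 0.046]
tcp_rot: [0.706, 0.047, 0.705, -0.046]
wrist_force: [0.0, -0.3, -0.6]
finger_gap: 0.679
time: 26.27
ee_pos: [0.5999, 0.2948, 0.0467]
tcp_rot: [0.707, 0.047, 0.704, -0.046]
wrist_force: [0.5, 0.2, -0.6]
finger_gap: 1.004
time: 26.77
ee_pos: [0.5981, 0.2939, 0.1678]
tcp_rot: [0.705, 0.046, 0.706, -0.047]
wrist_force: [-0.5, -1.0, 0.3]
finger_gap: 1.001
tcp [0.5981 0.2939 0.1678] yaw y 1.439 tilt [-0.0024 -0.0013 -1.    ] gap 1.001 q [ 0.42  0.12  1.54 -0.    1.48 -1.02] F [-0.5 -1.   0.3] t 26.77
rotvec [ 0.    -0.002  0.002]  after-turn shift [0.0828 0.0001 0.0004]
mask [320. 197.] [599.8 295.9] [121.8  58.5] -0.139
label [630.9 504.5] [24.1 51.9] 4.9
label [599.6 295.3] [19.5 49.5] 83.1
```

```bash
python3 -m pendant '[[[0.03,0,0,0,-0.002,0.002,-1],[0.03,0,0,0,0,0,-1],[0.015,0,0,0,0,0,-1],[0,0,0,0,0,0,-1],[0,0,0,0,0,0,-1],[0,0,0,0,0,0,-1],[0,0,0,0,0,0,-1],[0,0,0,0,0,0,-1]]]'
python3 -m pendant '[[[0.008,0,0,0,0,0,-1],[0,0,0,0,0,0,-1]]]'
python3 -m pendant '[[[0.006,0,0,0,0,0,-1],[0,0,0,0,0,0,-1]]]'
python3 -m pendant '[[[0.004,0,0,0,0,0,-1],[0,0,0,0,0,0,-1]]]'
python3 -m pendant '[[[0.004,0,0,0,0,0,-1],[0,0,0,0,0,0,-1]]]'
python3 -m pendant '[[[0.004,0,0,0,0,0,-1],[0,0,0,0,0,0,-1]]]'
```

```text
time: 27.48
ee_pos: [0.5973, 0.2936, 0.0873]
tcp_rot: [0.705, 0.046, 0.706, -0.047]
wrist_force: [0.2, 0.0, 0.1]
finger_gap: 0.001
time: 27.65
ee_pos: [0.598, 0.2939, 0.0805]
tcp_rot: [0.706, 0.047, 0.706, -0.046]
wrist_force: [-0.3, 0.1, -0.9]
finger_gap: 0.003
time: 27.82
ee_pos: [0.5982, 0.294, 0.0746]
tcp_rot: [0.706, 0.047, 0.705, -0.046]
wrist_force: [0.1, -0.2, 0.1]
finger_gap: -0.0
time: 27.98
ee_pos: [0.5983, 0.294, 0.0701]
tcp_rot: [0.706, 0.047, 0.705, -0.046]
wrist_force: [-0.3, -0.4, -0.1]
finger_gap: -0.0
time: 28.15
ee_pos: [0.5982, 0.294, 0.0657]
tcp_rot: [0.706, 0.047, 0.705, -0.046]
wrist_force: [-0.3, 0.7, -0.5]
finger_gap: 0.003
time: 28.32
ee_pos: [0.5993, 0.2947, 0.0661]
tcp_rot: [0.707, 0.048, 0.704, -0.045]
wrist_force: [0.0, -0.3, 0.2]
finger_gap: -0.002
```

Stopped at z≈0.066, so it is seated. I retreat and take a final look.

```bash
python3 -m pendant '[[[-0.03,0,0,0,0,0,-1],[-0.04,0,0,0,0,0,-1],[-0.04,0,0,0,0,0,-1],[-0.04,0,0,0,0,0,-1],[-0.04,0,0,0,0,0,-1],[0,0.035,-0.03,0,0,0,0],[0,0.035,-0.03,0,0,0,0],[0,0.035,-0.03,0,0,0,0]]]'
python3 -m pendant '[[[0,0.03,-0.03,0,0,0,0],[0,0.03,-0.03,0,0,0,0],[0,0,0,0,0,0,0],[0,0,0,0,0,0,0]]]'
python3 - <<'E'
from h import *
c=capture("side");cv2.imwrite("pics/s4.png",cv2.resize(c["img"][110:310,210:480],None,fx=2.9,fy=2.9,interpolation=2)[...,::-1])
for n,(x,y,a) in dict(blue=(.5055,-.078,.122),yel=(.599,.295,-.133)).items():
  print(n,proj(c,np.array([x,y,0])+np.array([[sx*.0615,sy*.0295,.065] for sx in(-1,1) for sy in(-1,1)])@Ro.from_euler('z',a).as_matrix().T).round(1).tolist())
t=capture("top")
print([b[:4] for m in(BLUE,YEL) for b in blobs(t,*m,.065,roi=(190,140,420,230))])
E
```

```text
time: 28.98
ee_pos: [0.5298, 0.399, 0.2654]
tcp_rot: [0.707, 0.051, 0.704, -0.049]
wrist_force: [0.7, 0.2, -0.1]
finger_gap: 0.426
time: 29.32
ee_pos: [0.4741, 0.4722, 0.2665]
tcp_rot: [0.708, 0.05, 0.703, -0.046]
wrist_force: [0.0, -0.4, 0.4]
finger_gap: 0.5
blue [[325.1, 253.1], [310.8, 241.2], [362.4, 235.4], [347.7, 224.6]]
yel [[284.5, 175.4], [278.4, 166.8], [320.9, 168.5], [313.9, 160.3]]
[(array([352., 204.]), array([508.4, -80.8]), array([126.4,  64.1]), np.float64(0.121)), (array([232., 176.]), array([600.9, 292.4]), array([127.2,  63.4]), np.float64(-0.133))]
```

View pics/s4.png

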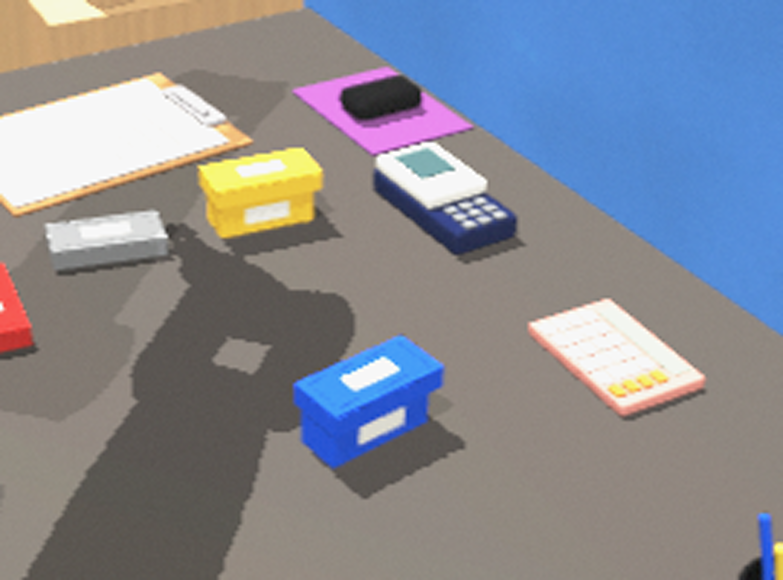

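Both tubs are upright and closed with level lids of their own colour: blue at (368,400) and yellow at (262,190). Nothing else looks disturbed, so I hand in.

```bash
python3 -c "
from bench import *
print(sign_off(), get_state()['time'])"
```

```text
the job is handed in; nothing more can be done
the job is handed in; nothing more can be done
```

The foot is standing on the nuts in the blue tub, and both tubs are closed with the lid of their own colour. I put the foot in first, then moved the blue lid from the yellow tub to the blue one, and last put the yellow lid on the yellow tub. I handed in shortly after 29.4 s on the robot's clock.

**Last checks:**
- **Lids seated:** Pressing each lid from above, the fingertips stopped at about 65–66 mm, against 65 mm for a fully seated lid. The final side view shows both lids level, with the gripper clear of everything.
- **Tubs in place:** Both tubs are upright. The lids measured within about 2–3 mm of where I had measured the tubs.
- **Other things on the desk:** The ones in the final side view look undisturbed; it cuts off the pen cup.

**What disagreed:**
- **Force:** The wrist force stayed near zero even in contact, so I judged seating by position instead.
- **Top camera:** It put the tubs about 2–3 mm from the wrist camera's positions, roughly its calibration error plus the visible side walls. I relied on the wrist camera.

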